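# Depth-gauge check through an inclined guide tube

### The arm

A 6-joint arm with a two-finger parallel gripper is mounted at the origin on the work surface. World frame = base frame: x ahead of the robot, y to its left, z up, the work surface at z = 0. Lengths are in m, angles in rad, forces in N, time in s.
With the tool pointing down it reaches from about 0.375 to 0.925 m from the base axis. Payload 5.7 kg.
Tool frame: the origin (TCP) lies midway between the tips of the shut fingers; the grasp point (between the pads) lies 19 mm behind it; z points along the fingers, y is the line along which they close (so a half turn about z gives the same grasp; the last joint's range is limited). The gripper opens to 88 mm and grips with 3 to 60 N. Pads are 20 mm wide; open, the fingers measure 115 mm over their backs; the gripper's body (75 mm by 178 mm) begins 61 mm behind the grasp point.
Start: joints at [-1.271, 0.359, 1.51, -0, 1.272, -0.115], TCP at [0.242, -0.549, 0.223] pointing down, gripper open.
Joint ranges: [-2.97, 2.97], [-1.01, 2.36], [0.21, 2.38], [-0.96, 4.11], [0.2, 2.71], [-2.98, 2.98]. Speed limits (rad/s): [2.39, 2.39, 3.14, 3.14, 3.14, 3.14].

### API

Orientations are given as a unit quaternion [x, y, z, w].
In Python, from bench import move_ptp, servo_line, goto_joints, move_gripper, sleep, inverse_kinematics, capture, PlanningError, close_job, spot_in, silhouettes, current_clock, current_joint_pos, current_qvel, current_joint_torque, current_position, current_orientation, current_force, current_torque, current_finger_gap, current_grip_force gives the robot as it stands. Calls block until the motion is done:
- move_ptp(position, orientation): joint-space move of the TCP to a pose.
- servo_line(position, orientation=None, rate=0.15, contact_N=None): straight line of the TCP; orientation=None keeps the orientation; rate is the mean speed in m/s. With contact_N (N) it stops when the force on the tool has changed by that much, and returns True; else False.
- goto_joints(angles): joint-space move.
- move_gripper(opening): finger opening in m; the grip force is fixed at half the most; returns when the fingers have stopped.
- sleep(seconds).
- inverse_kinematics(position, orientation): joint angles nearest the present ones, or None.
- capture(name): name is "side" or "top" or "wrist"; returns a dict with "image" (480x640x3 uint8, blue, green, red), "range_z" (480x640 float32, m along the optical axis (not along the pixel's ray), 0 where there is no reading), "intrinsics" (3x3 intrinsics, pixels), "k1" (the pictures are not rectified: a ray, as slopes to the right and down, at radius r is drawn at 1 + k1 r^2 times it, then the intrinsics apply), "R" (3x3) and "t" (3): a world point X has camera coordinates R X + t. Camera axes: x right, y down, z forward; pixel columns grow to the right and rows downward; lengths in m; the calibration is good to about 2 mm. A picture is of the moment at which its call begins.
A pose or a line that the arm cannot do raises PlanningError and nothing moves.
- close_job(): hands the job in; it is judged then, once.
Trained networks look in the newest picture that a camera, given by its name, has taken for a name from the list of things; names that differ only in an ending like _2 or _b are one class to them, and where a whole thing is asked for, a point or a joint stands for the part that bears it (a point fixed in the world has none). Each returns a list of dicts, best first, with "conf" (0 to 1); they miss things now and then, are a little off and sometimes report something else, mostly with a low value. They report only what shows in the picture. A call takes as long as a camera call. They do not tell look-alikes from the thing itself.
- spot_in(camera, query): "xy" ([column, row] in pixels, amid what is visible of it).
- silhouettes(camera, query): "region" (480x640 bool, what is visible of it) and "xy" ([column, row] in pixels, amid what is visible of it).
Readings, each from a call of its own:
- current_clock(): time.
- current_joint_pos(): joint angles.
- current_qvel(): joint speeds.
- current_joint_torque(): joint torques, N m.
- current_position(): TCP position.
- current_orientation(): TCP orientation.
- current_force(): force on the tool from outside, world axes, zero at the start.
- current_torque(): the same for the moment, N m.
- current_finger_gap(): finger opening in m.
- current_grip_force(): force on a finger pad.
Only numpy, scipy, OpenCV 4.12 (cv2) and the standard library are available. Lean on these libraries where they do the work, as an engineer would, in place of code of your own. Each camera call takes 0.05 s, during which the arm holds its last target. There are 200 camera calls.

### The job

Take the orange-handled gauge rod out of its blue forked cradle, slide it down the tester's inclined brass guide tube until its collar stops against the mouth, pause a moment, and draw it straight back out. Then present it for reading: hold the rod level with its red tip in the gap under the bench magnifier, centred beneath the lens and midway between the stage and the lens, without the gauge or the robot ever touching the magnifier. Finish while still gripping the gauge there, held still in mid-air, and leave the brass weight, the oil bottle and the screwdriver alone.

Things in the scene. Friction and masses are not known exactly. Their poses are not given: they have to be found in the camera images.
- gauge: Loose gauge, 0.11-0.23 kg. Origin mid-grip on the rod's axis; x along the rod to the tip, z up as it lies. Along x: steel tail 10 mm square, -50 to -25 mm; orange grip block 18 mm wide (y), 22 mm tall (z), -25 to +25, to be pinched across its width; dark collar, diameter 32, +25 to +33; steel rod, diameter 8, +33 to the round red tip at +133 (last 18 mm red). Balances 15 mm ahead of the origin.
- gauge_tip (a point): The very end of the gauge's red tip, 133 mm ahead of the gauge's origin on its axis; axes as the gauge's.
- collar_face (a point): Centre of the collar's front face (which meets the tube's mouth), 33 mm ahead of the gauge's origin on its axis; axes as the gauge's.
- cradle: Fixed holder. Origin on the bench under the gauge's origin; x along the resting gauge to its tip, z up. Aluminium base 60 mm wide, 10 high, x from -62 to +113 mm; two blue forks 10 mm thick, 29 wide, 66 tall, open on top, at x = -41 (slot 13 mm wide, under the tail) and +92 (slot 12, under the rod). The gauge starts level, axis 60 mm above the bench, and lifts straight up.
- tester: Fixed cream tester. Origin on the bench, z up, x = level heading in which the gauge goes into the tube. Dark base 90 mm wide, 14 high, x from -72 to +162 mm; cream housing 90 mm wide, 105 tall, dial on top (to 113), x from 62 to 148. Carries the guide tube on two posts; the tube's mouth is at (-50, 0, 115) mm.
- guide_tube: Brass tube fixed on the tester, 25 degrees down from level. Origin: centre of the mouth, in the rim's plane; x runs down the bore (the way in), y level. 105 mm long, open both ends; bore 11 mm, widening over the first 20 mm to 21 mm at the mouth; outside 20 mm, 30 at the rim. The collar stops on the rigid rim, with the tip 100 mm deep.
- magnifier: Fixed bench magnifier. Origin on the bench below the lens centre, z up; open towards its -x; post (diameter 16 mm, 162 tall) at x = +75. Black base 120 mm wide, 12 high, x from -57 to +93; round grey stage, diameter 56, white top at height 45; lens in a black ring, outside diameter 84, height 115 to 129, joined to the post by an arm. The gap between is 70 mm.
- read_point (a point): Where the tip is to be read: on the lens axis, midway between stage and lens, 80 mm above the bench; axes as the magnifier's.
- cal_weight: Bystander: loose brass weight with a knob, 44 mm diameter, 57 mm tall, standing; origin centre of its underside.
- oil_bottle: Bystander: loose small white bottle with a red cap, 40 mm diameter, 85 mm tall, standing; origin centre of its underside.
- screwdriver: Bystander: loose screwdriver 160 mm long, lying; origin at the middle of its underside, x along it to its blade.
Mind the look-alikes: they are no part of the job. Of the things that look like the cradle, the larger one is meant. What is shaped like the gauge but green is not meant.

How it is judged:
On the way, in this order (a step that is already met when the one before it is completed fails the run):
1. the gauge is fully home in the guide tube, its collar stopped on the mouth (distance between collar_face and guide_tube below 0.005 m and x of collar_face in the frame of guide_tube above -0.003 m and angle between the x axis of gauge and the x axis of guide_tube, either way round below 0.07 rad), for 0.2 s.
2. the gauge is drawn out again, its tip clear of the mouth (x of gauge_tip in the frame of guide_tube below -0.01 m), for 0.1 s.
At the end, for the whole second after the job is handed in: The gauge is held still in the fingers (over 2 N of grip, slower than 20 mm/s and 0.15 rad/s) and touches nothing else; its tip is within 12 mm of the reading point sideways and within 12 mm in height, and its rod is within 5 degrees of level (horizontal distance between gauge_tip and read_point below 0.012 m and z of gauge_tip in the frame of read_point between -0.012 and 0.012 m and angle between gauge's own x axis and vertical between 1.4835 and 1.6581 rad and contact force between the fingers and gauge above 2 N and linear speed of gauge below 0.02 m/s and angular speed of gauge below 0.15 rad/s and contact force between gauge and magnifier below 0.1 N and contact force between gauge and cradle below 0.1 N and contact force between gauge and tester below 0.1 N and contact force between gauge and cal_weight below 0.1 N and contact force between gauge and oil_bottle below 0.1 N and contact force between gauge and screwdriver below 0.1 N); the arm keeps its last pose, push and grip.
It fails at once if the gauge or the robot touches the magnifier (contact force between magnifier and anything else above 1 N).
It fails at once if the cal weight is disturbed (moved over 20 mm) (distance of cal_weight from where it was at the start of the episode above 0.02 m).
It fails at once if the oil bottle is disturbed (moved over 20 mm) (distance of oil_bottle from where it was at the start of the episode above 0.02 m).
It fails at once if the screwdriver is disturbed (moved over 20 mm) (distance of screwdriver from where it was at the start of the episode above 0.02 m).
It also fails if it takes over 54 s, if anything falls off the work surface, if the arm or the gripper's body presses on something with over 40 N, if the wrist force passes 120 N, or if a joint passes its speed limit or range.

## Working session

There is one attempt and no reset: what is moved stays moved. The work goes in short steps, each a Python script; the robot and the scene stay as the last script left them, time stands still between calls to the robot, and variables do not carry over. Pictures are saved under pics/ and viewed, at most 10 in all, crops included, and the job is handed in when it is done.

```bash
mkdir -p pics; ls; cat > h.py <<'E'
import numpy as np, cv2
from scipy.spatial.transform import Rotation as Rn
from bench import *
def ray(c,uv):
    uv=np.atleast_2d(np.asarray(uv,float)); K=c["intrinsics"]
    d=np.c_[(uv[:,0]-K[0,2])/K[0,0],(uv[:,1]-K[1,2])/K[1,1]]; s=d.copy()
    for _ in range(20): s=d/(1+c["k1"]*(s**2).sum(1,keepdims=True))
    return np.c_[s,np.ones(len(s))]
def world(c,uv,z):  # points from range
    return (ray(c,uv)*np.asarray(z)[:,None]-c["t"])@c["R"]
def onplane(c,uv,h):
    d=ray(c,uv)@c["R"]; o=-c["R"].T@c["t"]
    return o+d*((h-o[2])/d[:,2])[:,None]
def cloud(c,m):
    m=m&(c["range_z"]>0); v,u=np.nonzero(m)
    return world(c,np.c_[u,v],c["range_z"][v,u])
def proj(c,X):
    p=np.atleast_2d(X)@c["R"].T+c["t"]; s=p[:,:2]/p[:,2:]; s=s*(1+c["k1"]*(s**2).sum(1,keepdims=True))
    K=c["intrinsics"]; return s*[K[0,0],K[1,1]]+[K[0,2],K[1,2]]
E
python3 - <<'E'
from h import *
for n in("top","side"):
    c=capture(n); cv2.imwrite(f"pics/{n}.png",c["image"]); np.savez(f"{n}.npz",**c)
    print(n,"cam",-c["R"].T@c["t"],c["R"][2],c["k1"])
    for q in("gauge","cradle","tester","guide_tube","magnifier","cal_weight","oil_bottle","screwdriver"):
        for r in silhouettes(n,q):
            P=cloud(c,r["region"])
            print(q,round(r["conf"],2),np.round(r["xy"]),len(P),np.round(np.median(P,0),3) if len(P) else"",np.round(np.percentile(P,[2,98],axis=0),3).tolist() if len(P) else "")
E
```

```text
pics
top cam [3.91688189e-01 9.75918354e-05 1.13489500e+00] [ 0.13021299 -0.01147575 -0.99141963] -0.061885724254105184
gauge 0.85 [243. 339.] 461 [0.315 0.156 0.022] [[0.225, 0.122, -0.002], [0.368, 0.218, 0.034]]
gauge 0.55 [300. 273.] 407 [0.461 0.022 0.068] [[0.451, -0.04, 0.01], [0.474, 0.13, 0.076]]
cradle 0.91 [322. 219.] 740 [ 0.595 -0.031  0.007] [[0.568, -0.085, 0.003], [0.621, 0.023, 0.045]]
cradle 0.66 [291. 277.] 1564 [0.459 0.038 0.01 ] [[0.433, -0.054, 0.001], [0.491, 0.116, 0.068]]
tester 0.62 [184. 210.] 3973 [0.604 0.299 0.082] [[0.564, 0.175, 0.011], [0.665, 0.382, 0.116]]
guide_tube 0.8 [208. 208.] 523 [0.603 0.228 0.097] [[0.586, 0.187, 0.061], [0.624, 0.284, 0.126]]
guide_tube 0.54 [300. 272.] 395 [0.461 0.027 0.068] [[0.453, -0.036, 0.059], [0.47, 0.127, 0.076]]
magnifier 0.69 [422. 205.] 3273 [ 0.617 -0.267  0.016] [[0.557, -0.334, 0.007], [0.7, -0.221, 0.14]]
cal_weight 0.61 [325. 155.] 309 [ 0.754 -0.041  0.039] [[0.74, -0.061, 0.002], [0.782, -0.021, 0.059]]
oil_bottle 0.56 [180. 305.] 288 [0.392 0.292 0.059] [[0.376, 0.28, 0.018], [0.411, 0.315, 0.087]]
sc
[... 481 characters left out ...]
 0.045]]
cradle 0.58 [340. 281.] 1245 [0.455 0.052 0.012] [[0.434, -0.05, 0.002], [0.489, 0.118, 0.067]]
cradle 0.58 [238. 285.] 695 [0.602 0.236 0.095] [[0.587, 0.127, 0.002], [0.697, 0.281, 0.126]]
tester 0.89 [212. 324.] 6447 [0.598 0.346 0.065] [[0.564, 0.18, 0.003], [0.67, 0.4, 0.115]]
magnifier 0.73 [324. 203.] 1809 [ 0.626 -0.266  0.027] [[0.559, -0.329, 0.004], [0.699, -0.219, 0.141]]
cal_weight 0.53 [240. 235.] 290 [ 0.755 -0.032  0.034] [[0.741, -0.052, 0.007], [0.778, -0.02, 0.058]]
oil_bottle 0.78 [316. 359.] 761 [0.388 0.311 0.049] [[0.374, 0.293, 0.002], [0.409, 0.32, 0.088]]
screwdriver 0.43 [434. 217.] 104 [ 0.317 -0.351  0.019] [[0.297, -0.365, 0.007], [0.34, -0.345, 0.026]]
```

View pics/top.png

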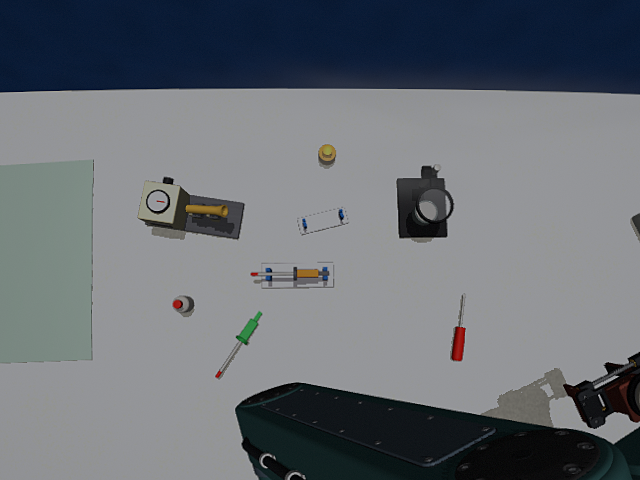

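View pics/side.png

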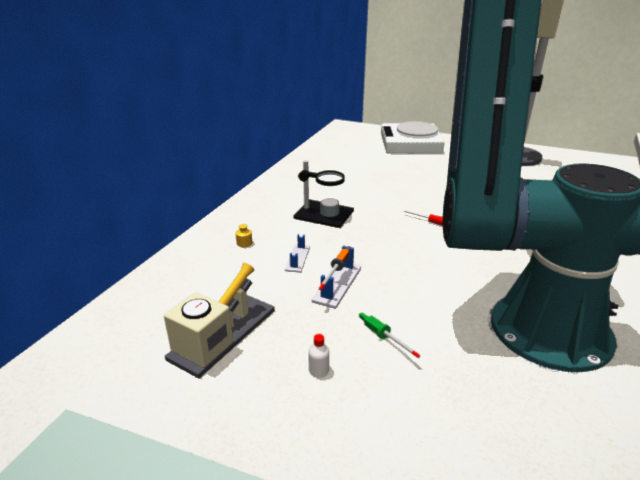

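```bash
python3 -c "
import cv2
a=cv2.imread('pics/top.png')[170:350,190:400]
cv2.imwrite('pics/crop.png',cv2.resize(a,None,fx=3.3,fy=3.3,interpolation=2))"
```

```text
(no output)
```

View pics/crop.png

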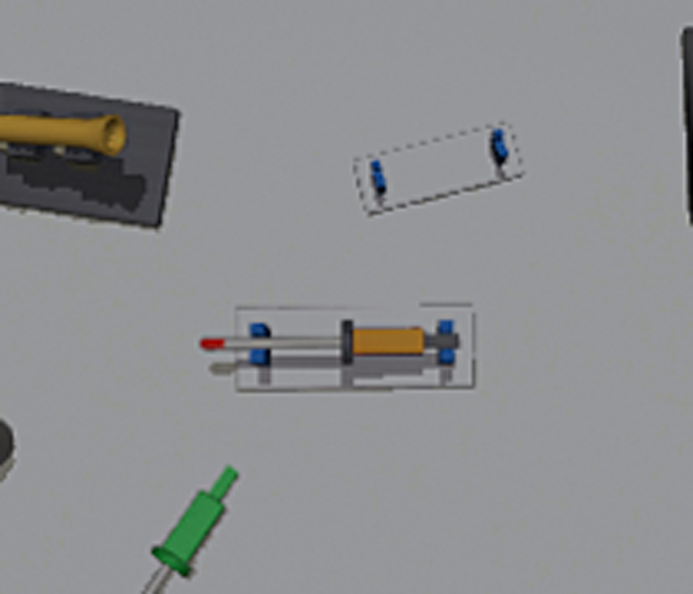

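Candidates for the gauge: orange at (300,273), green at (243,339). The orange one lies in the larger cradle at (298,275) and is the one meant. The small empty cradle at (322,219) is the look-alike. In the top view the tube mouth is at about (226,212), pointing right. The lens is at (433,205), with its post behind it at about (430,172).

```bash
cat >> h.py <<'E'
def tri(c1,p1,c2,p2):
    A=[];b=[]
    for c,p in((c1,p1),(c2,p2)):
        d=ray(c,p)[0]@c["R"]; d/=np.linalg.norm(d); o=-c["R"].T@c["t"]; M=np.eye(3)-np.outer(d,d); A.append(M); b.append(M@o)
    X=np.linalg.solve(sum(A),sum(b)); return X, [float(np.linalg.norm(A[i]@X-b[i])) for i in(0,1)]
def hsvmask(im,kind):
    H=cv2.cvtColor(im,cv2.COLOR_BGR2HSV); h,s,v=[H[...,i].astype(int) for i in range(3)]
    if kind=="orange": return (h>=8)&(h<=20)&(s>150)&(v>90)
    if kind=="red": return ((h<6)|(h>174))&(s>140)&(v>80)
    if kind=="brass": return (h>=15)&(h<=30)&(s>110)&(v>60)
    if kind=="blue": return (h>100)&(h<125)&(s>120)
def blob(m,near,r=40):
    v,u=np.nonzero(m); k=np.hypot(u-near[0],v-near[1])<r; return np.r_[u[k].mean(),v[k].mean()],k.sum()
def att(g,tilt=0,flip=False):  # tool rotation for gauge heading g (2d angle), gauge pitched down by tilt
    x=np.r_[np.cos(g)*np.cos(tilt),np.sin(g)*np.cos(tilt),-np.sin(tilt)]
    y=np.cross([0,0,1.],x); y/=np.linalg.norm(y); z=np.cross(x,y)
    s=-1 if flip else 1   # tool z=-z, tool x=s*x
    return np.c_[s*x,-s*y,-z]
def Q(Rm): return Rn.from_matrix(Rm).as_quat()
E
python3 - <<'E'
from h import *
T=dict(np.load("top.npz"));S=dict(np.load("side.npz"))
for k,t,s,r in(("orange",(307,273),(341,257),14),("red",(255,274),(324,284),10)):
    a,na=blob(hsvmask(T["image"],k),t,r);b,nb=blob(hsvmask(S["image"],k),s,r)
    print(k,a,na,b,nb,tri(T,a,S,b), np.median(cloud(T,hsvmask(T["image"],k)&(np.hypot(*(np.indices((480,640))[::-1]-np.r_[t][:,None,None]))<r)),0))
# tube
for c,n in((T,(208,210)),(S,(238,285))):
    m=hsvmask(c["image"],"brass"); yy,xx=np.indices(m.shape); m&=np.hypot(xx-n[0],yy-n[1])<35
    P=cloud(c,m);P=P[(P[:,2]>.05)]; mu=P.mean(0);d=np.linalg.svd(P-mu)[2][0]; d*=-np.sign(d[2])
    print("tube",len(P),mu,d,np.degrees([np.arctan2(d[1],d[0]),np.arcsin(-d[2])]),P[((P-mu)@d).argmin()])
for c,box in((T,(390,460,160,240)),(S,(290,355,150,225))):
    m=np.zeros((480,640),bool);m[box[2]:box[3],box[0]:box[1]]=1
    P=cloud(c,m)
    for lo,hi in((.04,.05),(.112,.135),(.14,.17),(.008,.016)):
        q=P[(P[:,2]>lo)&(P[:,2]<hi)]
        if len(q)>5:
            w,h=0,0; (cx,cy),r=cv2.minEnclosingCircle(q[:,:2].astype(np.float32)); print("mag",lo,len(q),cx,cy,r,"rect",cv2.minAreaRect(q[:,:2].astype(np.float32)))
Rc=Rn.from_quat(current_orientation()).as_matrix(); print(Rc.round(3))
q0=current_joint_pos()
for name,p,g,t in(("gr",(.461,.0,.041),np.pi/2,0),("tube",(.60,.07,.16),np.pi/2-.1,np.radians(25)),("mag",(.48,-.26,.061),0,0)):
    for f in(0,1):
        q=inverse_kinematics(p,Q(att(g,t,f))); print(name,f,None if q is None else np.round(q,2))
E
```

```text
orange [307. 273.] 147 [342.68674699 253.91566265] 83 (array([0.46147931, 0.00559278, 0.07353355]), [0.0009184541427091391, 0.0009184541427092458]) [0.4625027 0.0058924 0.0709212]
red [253.88888889 273.83333333] 18 [321.40909091 286.27272727] 22 (array([0.46133836, 0.12863689, 0.06323143]), [7.601967666468563e-06, 7.601967666408033e-06]) [0.46087492 0.12838256 0.06441686]
tube 360 [0.60496499 0.23138728 0.10287272] [ 0.13892064  0.91855502 -0.370078  ] [81.39986263 21.7204277 ] [0.59787406 0.18592069 0.10786606]
tube 449 [0.60317165 0.23675686 0.10193889] [ 0.14877054  0.88606674 -0.43903651] [80.46894046 26.04242285] [0.5916001  0.19520208 0.121936  ]
mag 0.04 77 0.6366884112358093 -0.2781783938407898 0.05346991866827011 rect ((0.6361473798751831, -0.266277939081192), (0.10638650506734848, 0.03267919644713402), 2.5681328773498535)
mag 0.112 1280 0.6360628008842468 -0.2739640772342682 0.06733197718858719 rect ((0.6325914859771729, -0.28230997920036316), (0.08219723403453827, 0.12585337460041046), 81.02381134033203)
mag 0.14 67 0.6852980256080627 -0.2694176435470581 0.0168821830302476
[... 642 characters left out ...]
64085388), 38.9362907409668)
mag 0.14 44 0.688650369644165 -0.2755681872367859 0.009230098687112331 rect ((0.6874462962150574, -0.27595773339271545), (0.011675775051116943, 0.01602245308458805), 22.97867774963379)
mag 0.008 712 0.6866446137428284 -0.45044681429862976 0.26246434450149536 rect ((0.671323299407959, -0.4539742171764374), (0.16720879077911377, 0.50686115026474), 12.965126037597656)
[[ 0.915  0.403 -0.   ]
 [ 0.403 -0.915  0.   ]
 [-0.    -0.    -1.   ]]
gr 0 [-0.15  0.43  1.99 -0.    0.72 -0.15]
gr 1 None
tube 0 [ 0.25  0.53  1.48 -0.42  1.31  0.5 ]
tube 1 [ 0.25  0.53  1.48 -0.42  1.31 -2.64]
mag 0 [-0.62  0.48  1.79 -0.    0.87  0.95]
mag 1 [-0.62  0.48  1.79 -0.    0.87 -2.19]
```

```bash
python3 - <<'E'
from h import *
t0=current_clock()
def shot(n,p,g):
    move_ptp(p,Q(att(g))); sleep(.1); c=capture("wrist"); np.savez(n+".npz",**c); print(n,current_clock()-t0,-c["R"].T@c["t"],c["R"].round(2).tolist()); return c["image"]
a=shot("wm",[.56,-.28,.30],0)
b=shot("wt",[.58,.13,.30],np.pi/2-.15)
e=shot("wg1",[.461,.0,.25],np.pi/2)
e2=shot("wg2",[.461,.03,.20],np.pi/2)
cv2.imwrite("pics/w.png",cv2.resize(np.vstack([np.hstack([a,b]),np.hstack([e,e2])]),(800,600),interpolation=cv2.INTER_AREA))
E
```

```text
wm 1.7167 [ 0.63868869 -0.27926616  0.46128588] [[-0.0, -1.0, -0.0], [-0.96, 0.0, 0.29], [-0.29, 0.0, -0.96]]
wt 3.3832999999999998 [0.59226954 0.20911434 0.46156458] [[0.99, -0.15, -0.0], [-0.15, -0.95, 0.29], [-0.04, -0.29, -0.96]]
wg1 4.2917 [0.46244928 0.08157097 0.41242751] [[1.0, -0.0, 0.0], [-0.0, -0.96, 0.29], [0.0, -0.29, -0.96]]
wg2 4.7833 [0.4618613  0.11102775 0.36282654] [[1.0, -0.0, 0.0], [-0.0, -0.96, 0.29], [0.0, -0.29, -0.96]]
```

View pics/w.png

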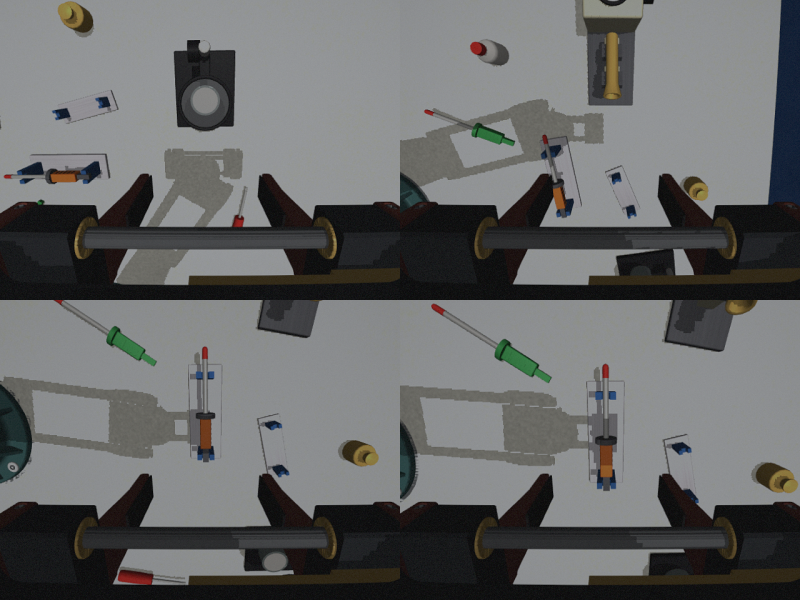

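Wrist views (the montage is drawn at 0.625 scale). The gauge sits at the bottom left, with its grip at about (205,432) and tip at (206,350). The tube is at the top right, its mouth at about (612,95) facing the camera. The lens ring is at the top left, around (205,102).

```bash
python3 - <<'E'
from h import *
from scipy.optimize import least_squares
L=lambda n:dict(np.load(n+".npz"))
W1,W2,WT,WM,T,S=map(L,("wg1","wg2","wt","wm","top","side"))
pts={}
for k,a,b in(("orange",(328,215),(328,280)),("red",(328,85),(328,115))):
    p,n=blob(hsvmask(W1["image"],k),a,50);q,m=blob(hsvmask(W2["image"],k),b,50)
    print(k,p,n,q,m,tri(W1,p,W2,q))
    for c,x in((W1,p),(W2,q)): print("  plane",onplane(c,x,.071 if k=="orange" else .062)[0], "tip" , )
    for c,x in((W1,a),(W2,b)):
        yy,xx=np.indices((480,640)); M=hsvmask(c["image"],k)&(np.hypot(xx-x[0],yy-x[1])<50); P=cloud(c,M); 
        P=P[P[:,2]>.045]; print("  cloud",np.median(P,0),np.percentile(P,[1,99],0).round(4).tolist())
        if k=="orange": Pt=P[P[:,2]>.066]; print("  toprect",cv2.minAreaRect(Pt[:,:2].astype(np.float32)),np.median(Pt[:,2]))
# tube: fit cylinder (R=10) to brass cloud of wrist view + side + top
Ps=[]
for c,n,r in((WT,(980-640,100),75),(T,(208,210),35),(S,(238,285),35)):
    m=hsvmask(c["image"],"brass"); yy,xx=np.indices(m.shape); m&=np.hypot(xx-n[0],yy-n[1])<r
    m=cv2.erode(m.astype(np.uint8),np.ones((3,3)))>0
    P=cloud(c,m); P=P[P[:,2]>.055]; Ps.append(P)
def fit(P):
    def f(x):
        h,t=x[3],x[4]; d=np.r_[np.cos(h)*np.cos(t),np.sin(h)*np.cos(t),-np.sin(t)]
        v=P-x[:3]; s=v@d; rr=np.linalg.norm(v-np.outer(s,d),axis=1)
        k=(s>-40e-3)&(s<45e-3); return np.where(k,rr-.010,0)*1e3
    h0=np.radians(80)
    return least_squares(lambda y:f(np.r_[y[0],.235,y[1:]]),[.604,.095,h0,np.radians(25)],loss="soft_l1"),f
for P in Ps+[np.vstack(Ps)]:
    r,f=fit(P); y=r.x; h,t=y[2],y[3]; d=np.r_[np.cos(h)*np.cos(t),np.sin(h)*np.cos(t),-np.sin(t)]
    s=(P-np.r_[y[0],.235,y[1]])@d; s0=np.percentile(s,.5); print("tube",len(P),y[:2],np.degrees([h,t]),"s range",s0,np.percentile(s,99.5),"mouth",np.r_[y[0],.235,y[1]]+s0*d, np.abs(r.fun).mean())
# tester base heading, dark: cloud z .01-.018 in WT and T
for c,b in((WT,(290,390,20,175)),(T,(130,250,185,245))):
    m=np.zeros((480,640),bool);m[b[2]:b[3],b[0]:b[1]]=1; m&=c["image"].max(2)<90
    P=cloud(c,m);P=P[(P[:,2]>.008)&(P[:,2]<.02)]; print("base",len(P),cv2.minAreaRect(P[:,:2].astype(np.float32)),np.median(P[:,2]))
# magnifier
for c,b in((WM,(270,390,55,215)),(T,(390,460,160,240))):
    m=np.zeros((480,640),bool);m[b[2]:b[3],b[0]:b[1]]=1; P=cloud(c,m); dark=cloud(c,m&(c["image"].max(2)<70))
    for nm,lo,hi,A in(("ring",.118,.136,P),("stage",.041,.05,P),("base",.007,.018,P),("post",.15,.17,P)):
        q=A[(A[:,2]>lo)&(A[:,2]<hi)]
        if len(q)<8: print(nm,len(q)); continue
        print(nm,len(q),np.median(q,0),cv2.minAreaRect(q[:,:2].astype(np.float32)),cv2.minEnclosingCircle(q[:,:2].astype(np.float32)))
E
```

```text
orange [328.52822581 214.42069892] 744 [329.59675676 257.88324324] 925 (array([0.46330872, 0.00680826, 0.07002872]), [6.436369384656483e-05, 6.436369384673124e-05])
  plane [0.46324212 0.00701898 0.071     ] tip
  plane [0.46336805 0.00715535 0.071     ] tip
  cloud [0.46369788 0.00708488 0.07060546] [[0.4555, -0.0169, 0.0687], [0.4709, 0.0298, 0.0723]]
  toprect ((0.46385207772254944, 0.00656958669424057), (0.04813039302825928, 0.016594182699918747), 89.6194839477539) 0.07060545701765442
  cloud [0.46371699 0.00682815 0.0705778 ] [[0.4555, -0.0168, 0.0691], [0.472, 0.03, 0.0723]]
  toprect ((0.4634245038032532, 0.006364446133375168), (0.016955876722931862, 0.048330821096897125), 0.5063265562057495) 0.07057779945583353
red [327.47586207  84.40689655] 145 [328.49253731 113.78606965] 201 (array([0.46243131, 0.12988644, 0.06308878]), [1.1135573572314552e-06, 1.1135573571759872e-06])
  plane [0.46243237 0.13003705 0.062     ] tip
  plane [0.46243226 0.12995491 0.062     ] tip
  cloud [0.46200423 0.13006566 0.06317904] [[0.4591, 0.1223, 0.0611], [0.4658, 0.1383, 0.0653]]
  cloud [0.462032
[... 1882 characters left out ...]
739640772342682), 0.06733197718858719)
stage 75 [ 0.59807949 -0.26328986  0.04510589] ((0.6361473798751831, -0.266277939081192), (0.10638650506734848, 0.03267919644713402), 2.5681328773498535) ((0.6366884112358093, -0.2781783938407898), 0.05346991866827011)
base 1633 [ 0.6134834  -0.25276929  0.01220793] ((0.6305326819419861, -0.2795947790145874), (0.15318208932876587, 0.1224873885512352), 0.4936404526233673) ((0.6293035745620728, -0.2799154818058014), 0.09440316259860992)
post 52 [ 0.68510959 -0.27791047  0.16063994] ((0.6868292689323425, -0.2791686952114105), (0.014626817777752876, 0.014604252763092518), 26.569929122924805) ((0.6867337226867676, -0.27966558933258057), 0.008547816425561905)
```

Measurements agree with the given sizes:

| Item | Position (m) | Heading |
|---|---|---|
| Gauge origin | (0.4635, 0.006, 0.060) | 90.4° |
| Tube mouth | (0.6004, 0.1915, 0.1152) | 81.1° |
| Read point | (0.612, -0.279, 0.080) | 0.5° |

I'll grasp now.

```bash
cat >> h.py <<'E'
G=np.r_[.4635,.006,.060]; GH=np.radians(90.4); OFF=.005   # grasp ahead of gauge origin
MOUTH=np.r_[.6004,.1915,.1152]; TH=np.radians(81.1); TT=np.radians(25.)
READ=np.r_[.612,-.279,.080]; MH=np.radians(.5)
# calibrated later: gauge origin in the tool frame (o) and small rotation
def tcp(origin,R,o=np.r_[-OFF,0,-.019]): return np.asarray(origin)-R@o
def inhand(n):
    """gauge red/orange clouds in tool frame from wrist camera"""
    c=capture("wrist"); np.savez(n+".npz",**c); p=np.array(current_position()); R=Rn.from_quat(current_orientation()).as_matrix()
    out={}
    for k in("orange","red"):
        P=(cloud(c,hsvmask(c["image"],k))-p)@R
        P=P[(np.abs(P[:,1])<.02)&(P[:,2]<.02)&(P[:,2]>-.05)&(P[:,0]<.16)&(P[:,0]>-.05)]
        if len(P): print(k,len(P),"med",np.median(P,0).round(4),"pct",np.percentile(P,[1,99],0).round(4).tolist())
    return c
E
python3 - <<'E'
from h import *
R=att(GH); p=tcp(G,R)
move_ptp(p+[0,0,.10],Q(R)); servo_line(p,Q(R),rate=.1); print(current_force())
move_gripper(.0); print(current_clock(),current_finger_gap(),current_grip_force())
servo_line(p+[0,0,.13],Q(R),rate=.12); sleep(.2)
print(current_clock(),current_finger_gap(),current_grip_force(),current_force(),current_position()-(p+[0,0,.13]))
c=inhand("wh"); s=capture("side")
cv2.imwrite("pics/hand.png",np.vstack([cv2.resize(c["image"],(640,480))[0:480:1][:, :][:300],s["image"][100:400]]))
E
```

```text
[-0.63812201  0.21349309 -0.49361379]
8.2667 0.017935643241688715 29.99996691942215
9.7 0.01761325935630626 29.99975949525833 [-0.18044137  0.29636332 -1.70160091] [-4.27317534e-04  4.93751283e-05 -5.99059865e-04]
orange 2738 med [ 0.0026 -0.0005 -0.0294] pct [[-0.0154, -0.0087, -0.0308], [0.0187, 0.008, -0.0281]]
red 1072 med [ 0.1187 -0.0002 -0.0221] pct [[0.1108, -0.004, -0.0241], [0.1273, 0.0037, -0.0194]]
```

View pics/hand.png

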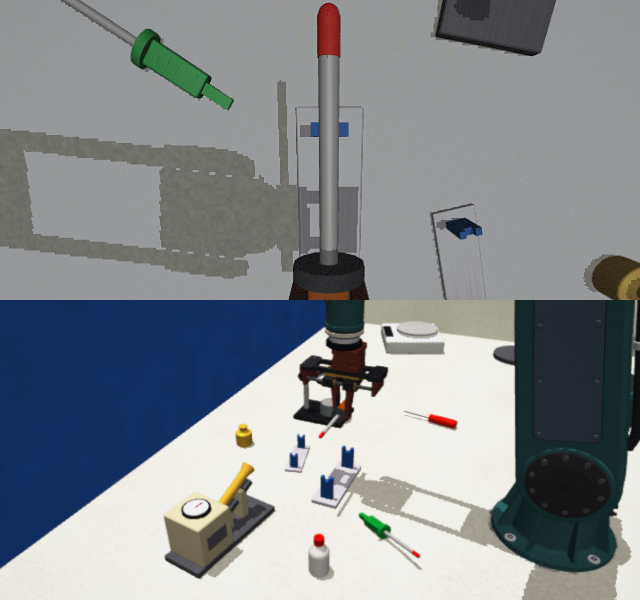

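The gauge is held square in the jaws: the tip is at tool x ≈ 0.1275, axis offset ≈ -0.0185 m. In the wrist view the tip is at (328,5), and the side view shows it clear of the cradle. Next is the pre-insertion pose, with a relative check.

```bash
python3 - <<'E'
from h import *
from scipy.optimize import least_squares
R=att(TH,TT); d=R[:,0]
move_ptp(tcp(MOUTH-d*(.133+.025),R),Q(R)); sleep(.2)
c=inhand("wi"); print(current_clock(),current_force())
m=hsvmask(c["image"],"brass"); m=cv2.erode(m.astype(np.uint8),np.ones((3,3)))>0
P=cloud(c,m); P=(P-MOUTH)@R   # guide frame estimate: x along bore, y,z lateral (tool axes)
P=P[(np.abs(P[:,1])<.025)&(np.abs(P[:,2])<.025)&(P[:,0]>-.01)&(P[:,0]<.11)]
print("tube pts",len(P),np.percentile(P,[1,99],0).round(4).tolist())
k=P[(P[:,0]>.028)&(P[:,0]<.1)]
if len(k)>50:
    f=lambda y:(np.hypot(k[:,1]-y[0]-y[1]*k[:,0],k[:,2]-y[2]-y[3]*k[:,0])-.010)*1e3
    r=least_squares(f,[0,0,0,0],loss="soft_l1"); print("axis offs y0,sy,z0,sz",r.x.round(4),len(k),np.abs(r.fun).mean())
im=c["image"]; 
for s in np.linspace(-.158,.1,6):
    pass
cv2.imwrite("pics/pre.png",im)
E
```

```text
orange 2767 med [ 0.0025 -0.001  -0.0302] pct [[-0.0156, -0.0093, -0.0315], [0.0187, 0.0076, -0.0288]]
red 1067 med [ 0.1187 -0.0005 -0.0228] pct [[0.1108, -0.0045, -0.0248], [0.1272, 0.0032, -0.0201]]
10.725 [ 0.8517438   0.16160154 -1.48626091]Traceback (most recent call last):
  File "<stdin>", line 9, in <module>
    return _quantile_unchecked(
        a, q, axis, out, overwrite_input, method, keepdims, weights)
    return _ureduce(a,
                    func=_quantile_ureduce_func,
    ...<5 lines>...
                    overwrite_input=overwrite_input,
                    method=method)
    r = func(a, **kwargs)
    result = _quantile(arr,
                       quantiles=q,
    ...<2 lines>...
                       out=out,
                       weights=wgt)
    slices_having_nans = np.isnan(arr[-1, ...])
                                  ~~~^^^^^^^^^
IndexError: index -1 is out of bounds for axis 0 with size 0
```

The tube is above the wrist camera's frame at this pose. I'll insert in guarded stages instead; the funnel gives about ±6 mm of margin.

```bash
python3 - <<'E'
from h import *
R=att(TH,TT); d=R[:,0]
for depth in(.015,.035,.06,.09):
    hit=servo_line(tcp(MOUTH+d*(depth-.133),R),Q(R),rate=.06,contact_N=8)
    e=(np.array(current_position())-tcp(MOUTH+d*(depth-.133),R))@R
    print(depth,hit,round(current_clock(),2),"F tool",(np.array(current_force())@R).round(2),"M",(np.array(current_torque())@R).round(2),"err mm",(e*1e3).round(2),current_grip_force())
    if hit: break
E
```

```text
0.015 False 11.54 F tool [0.05 0.37 1.59] M [-0.07  0.27  0.04] err mm [ 0.01 -0.02  0.04] 29.999738037586212
0.035 False 12.03 F tool [0.39 0.08 1.74] M [-0.1   0.29  0.02] err mm [ 0.33 -0.11  0.12] 29.999756813049316
0.06 False 12.59 F tool [ 0.67 -0.67  1.31] M [-0.    0.3   0.03] err mm [ 0.21 -0.09  0.11] 29.999772906303406
0.09 False 13.24 F tool [ 1.   -0.73  1.32] M [-0.09  0.29 -0.  ] err mm [ 0.17 -0.1   0.1 ] 29.99978005886078
```

```bash
python3 - <<'E'
from h import *
R=att(TH,TT); d=R[:,0]
hit=servo_line(tcp(MOUTH+d*(.107-.133),R),Q(R),rate=.02,contact_N=10)
e=(np.array(current_position())-tcp(MOUTH+d*(.100-.133),R))@R
print(hit,current_clock(),(np.array(current_force())@R).round(2),"past nominal mm",(e*1e3).round(2))
sleep(.5); print((np.array(current_force())@R).round(2)); c=inhand("home"); s=capture("side"); cv2.imwrite("pics/home.png",np.hstack([cv2.resize(s["image"][180:380,150:350],(600,600)),cv2.resize(c["image"],(200,600))]))
E
```

```text
True 13.8583 [-0.17  0.85  1.21] past nominal mm [ 0.44 -0.3   0.54]
[-1.41  0.43  1.13]
orange 3207 med [ 0.0051 -0.0008 -0.0302] pct [[-0.0154, -0.0093, -0.0327], [0.1214, 0.0093, -0.0251]]
```

View pics/home.png

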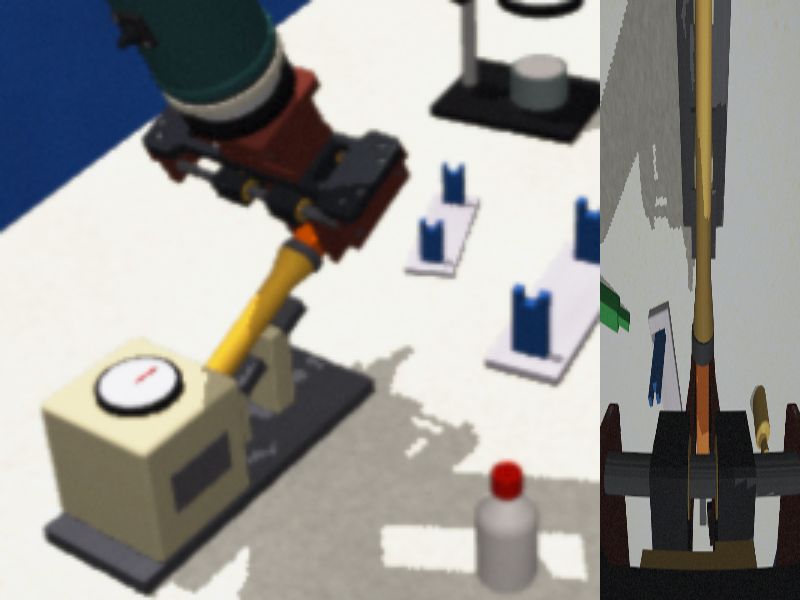

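The collar is seated on the rim: contact came 0.4 mm past the predicted home. The side view shows the collar flush at the mouth, at about (322,255) in the crop. I'll re-press briefly to confirm, then withdraw straight out.

```bash
python3 - <<'E'
from h import *
R=att(TH,TT); d=R[:,0]; p0=np.array(current_position())
hit=servo_line(p0+d*.003,Q(R),rate=.01,contact_N=8); print("re-press",hit,((np.array(current_position())-p0)@R*1e3).round(2),(np.array(current_force())@R).round(2)); sleep(.4)
servo_line(tcp(MOUTH+d*(-.05-.133),R),Q(R),rate=.08); sleep(.15)
print("out",current_clock(),current_grip_force()); inhand("out")
servo_line(np.array(current_position())+[0,0,.08],Q(R),rate=.15)
R=att(MH); pre=tcp(READ-R[:,0]*(.133+.12),R)
move_ptp(pre+[0,0,.17],Q(R)); servo_line(pre+[0,0,.0],Q(R),rate=.12); sleep(.2); inhand("pre")
print(current_clock(),((np.array(current_position())-pre)*1e3).round(2),current_joint_pos())
E
```

```text
re-press True [-0.01 -0.01  0.29] [-1.31  0.73 -1.67]
out 17.2917 29.999669194221497
orange 2769 med [ 0.0025 -0.0008 -0.0303] pct [[-0.0154, -0.0092, -0.0316], [0.0187, 0.0078, -0.0287]]
red 1058 med [ 0.1188 -0.0003 -0.023 ] pct [[0.1109, -0.0043, -0.025], [0.1274, 0.0034, -0.0205]]
orange 2711 med [ 0.0008 -0.002  -0.0297] pct [[-0.0173, -0.0102, -0.0311], [0.0167, 0.0065, -0.0282]]
red 1070 med [ 0.1168 -0.0018 -0.0223] pct [[0.1089, -0.0055, -0.0244], [0.1254, 0.0022, -0.0198]]
21.25 [ 0.19 -0.2   0.35] [-8.08062336e-01  3.90466489e-01  1.97893793e+00  9.84564306e-06
  7.71418076e-01  7.54018773e-01]
```

```bash
python3 - <<'E'
from h import *
R=att(MH); print(servo_line(tcp(READ-R[:,0]*.133,R),Q(R),rate=.06,contact_N=6)); sleep(.5)
inhand("read"); print(current_clock(),((np.array(current_position())-tcp(READ-R[:,0]*.133,R))*1e3).round(2),current_force(),current_grip_force())
s=capture("side");t=capture("top"); b,n=blob(hsvmask(s["image"],"red"),proj(s,READ)[0],15)
print("red side px",b,n,"expected tip / red mid",proj(s,READ),proj(s,READ-R[:,0]*.009))
f=lambda c,r,w:cv2.resize(c["image"][r[0]:r[1],r[2]:r[3]],(400,400),interpolation=2)
cv2.imwrite("pics/read.png",np.hstack([f(s,(140,240,280,380),0),f(t,(150,250,385,485),0)]))
E
```

```text
False
orange 2757 med [ 0.0006 -0.002  -0.0295] pct [[-0.0174, -0.0103, -0.0309], [0.0167, 0.0065, -0.0281]]
23.95 [0.01 0.02 0.01] [-0.11540809  0.16325315 -1.56198008] 29.99952882528305
red side px [333.2 191.8] 5 expected tip / red mid [[329.60808424 191.76312371]] [[332.51069132 192.29287343]]
```

View pics/read.png

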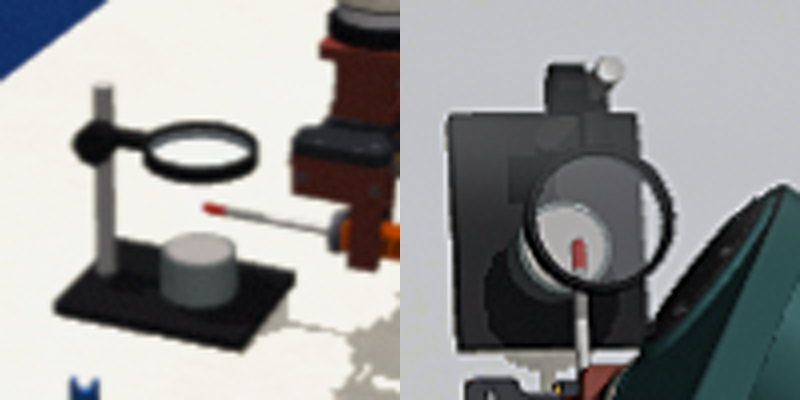

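The tip is midway between the stage and the lens in the side view, at (205,208) in the crop. In the top view it is at (580,240), on the line from the stage centre to the ring centre, as expected for z = 0.08. It touches nothing, so I'm handing in.

```bash
python3 -c "
from bench import *
print(close_job())"
```

```text
the job is handed in; nothing more can be done
None
```

I seated the gauge fully in the guide tube, drew it straight back out, and handed the job in with the gauge gripped level, its tip centred under the magnifier lens; no verdict came back.

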